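# Fit the spare knife to the slicer's cutting head

## Robot

A 6-joint arm with a two-finger parallel gripper is mounted at the origin on the work surface; the furniture and walls round the work are solid. World frame = base frame: x ahead of the robot, y to its left, z up, the work surface at z = 0. Lengths are in mm, angles in rad, forces in N, time in s.
With the tool pointing down it reaches from about 275 to 850 mm from the base axis. Payload 19 kg.
Tool frame: the origin (TCP) lies midway between the tips of the shut fingers; the grasp point (between the pads) lies 19 mm behind it (bot.hold_point_z is the distance from the TCP to the grasp point, in mm); z points along the fingers, y is the direction in which the jaws open and shut (so a half turn about z gives the same grasp; the last joint's range is limited). The gripper opens to 85 mm and grips with 20 to 120 N. Pads are 22 mm wide; open, the fingers measure 114 mm over their backs; the gripper's body (76 mm by 85 mm) begins 54 mm behind the grasp point. The pads swing forward as they close: fully open they stand 13 mm farther back than shut.
Start: joints at [1.055, 0.15, 1.437, -0, 1.554, -0.134], TCP at [214.241, 533.564, 231.267] pointing down, gripper open.
Joint ranges: [-2.8, 2.8], [-0.68, 2.1], [0.12, 2.68], [-1.39, 4.53], [0.16, 2.79], [-2.81, 2.81]. Speed limits (rad/s): [1.89, 1.89, 2.22, 3.01, 3.01, 3.01].

## Interface

Orientations are given as [roll, pitch, yaw] about the fixed x, y, z axes, in that order (R = Rz(yaw) Ry(pitch) Rx(roll)).
In Python, from workcell import bot gives the robot as it stands.
- The arm moves only by the shell command python3 -m inch 'ROWS' [FORCE]. ROWS is JSON, one flat list of numbers, 7 for each row, row after row: the shift along the tool's x, y, z in m, then the turn, a rotation vector about the tool's x, y, z in degrees, then the closure, from 0 (fully open) to 1 (shut). A call has exactly 5 rows; each row is the pose to reach, as a shift and turn from the pose commanded when the call began, along the tool's axes at that moment; what a row does not reach only later rows make up. A row lasts 1/10 s, in which the tool goes at most 50 mm and 8.59 degrees, less where a joint would pass 70% of its speed; a pose out of reach is approached as far as the arm can. A call with a gripper value outside its range is refused whole. The fingers move at their own pace and stop on an object; FORCE is the grip in N (left out, the last holds). Time passes only in rows, so rows that repeat a pose let the fingers close, or fill a call up. It gives the time, the measured TCP pose, the force and the opening at its end, in the units of the state.
- bot.sense(): the state, without advancing time (a new reading comes with each control period).
- bot.camera(name): name is "side" or "top"; returns (picture, depth): 384x512x3 uint8, red, green, blue; 384x512 float32, mm along the optical axis (not along the pixel's ray), 0 where there is no reading.
- bot.camera_params(name): a dict with "K" (3x3 intrinsics, pixels), "pose" (4x4, takes a point from camera to world coordinates). Camera axes: x right, y up, looking along -z (the intrinsics and any distortion apply to the point x, -y, -z); pixel columns grow to the right and rows downward; lengths in mm; the calibration is good to about 2 mm. A picture is of the moment at which its call begins. camera_params takes no time and is no camera call.
- bot.close_job(): hands the job in, once; it reports no verdict.
Trained networks look in the newest picture that a camera, given by its name, has taken for a name from the list of things; names that differ only in an ending like _2 or _b are one class to them, and where a whole thing is asked for, a point or a joint stands for the part that bears it (a point fixed in the world has none). Each returns a list of dicts, best first, with "score" (0 to 1); they miss things now and then, are a little off and sometimes report something else, mostly with a low value. They report only what shows in the picture. A call takes as long as a camera call. They do not tell look-alikes from the thing itself.
- bot.find_in(name, camera): "centre" ([x, y, z] in mm, in the coordinates of the camera as it stood for that picture, good to about 4 mm: the middle of the surface that is visible of it).
The state is a dict: "time": time; "q": joint angles; "joint_velocities": joint speeds; "joint_torque": joint torques, N m; "tool_pos": TCP position; "eef_rot": TCP orientation; "ft_force": force on the tool from outside, world axes, zero at the start; "wrist_torque": the same for the moment, N m; "finger_gap": finger opening in mm.
Only numpy, scipy, OpenCV 4.12 (cv2) and the standard library are available. Lean on these libraries where they do the work, as an engineer would, in place of code of your own. Each camera call takes 0.05 s, during which the arm holds its last target. There are 200 camera calls.

## Task

The cutting head of the slicer sits on its setting stand with one of its five knife seats empty. Turn the head by its crank, either way round, until the empty seat clicks into place in the middle of the gap in the finger guard, then slide the loose knife edgewise into that sloping seat until it clicks home against the hidden depth stop, without forcing it, and let go. Do not disturb the tools lying about.

Things in the scene. Friction and masses are not known exactly. Their poses are not given: they have to be found in the camera images.
- stand: Round grey setting stand fixed to the bench, 280 mm across; origin on the bench under its axis, z up. A thin upright finger guard (radius 136 mm, top 87 mm above the bench) runs round it but for a gap of 92 degrees centred on the stand's -x direction, towards the robot. A spring plunger on its -y side clicks at every fifth of a turn and pulls the head in over the last 0.1 rad.
- gap (a point): Middle of the gap in the finger guard, 135 mm from the stand's axis, 60 mm above the bench.
- head (a joint): Angle of the cutting head about the stand's vertical axis, rad, growing counter-clockwise seen from above, not wrapped; 0 (or plus or minus 6.283) means that the empty seat is in the middle of the guard's gap; detents every 1.257.
- crank_grip (a point): Middle of the head's upright round black crank handle: 14 mm thick, from 72 to 122 mm above the bench, this point at 100 mm; 45 mm from the head's axis, across the axis from the empty seat. The grips of the four fitted knives stand up round it, 90 to 126 mm from the axis, tops 103 mm above the bench.
- seat: Empty knife seat on the head: a sloping channel. Origin on its floor, 84 mm from the axis, 50 mm above the bench; x from rim to hub and 0.40 rad downwards (the way the knife slides in), z normal to the floor, y left. A knife fully home has its frame parallel to this one with its origin 0 to 16 mm behind (x = -16 to 0 mm): a depth stop hidden under the clamp bar is set differently each time.
- seat_mouth (a point): Middle of the seat's mouth, on its floor, at x = -4 mm in the seat's frame; the floor reaches out to x = -19 mm as an apron, then bends down to -27 mm. The channel is 46 mm wide with a flared entry; a dark clamp bar roofs it from x = 8 to 48 mm with 6 mm of height below it and a raised lip towards the mouth.
- knife: The loose knife: steel plate 90 x 44 x 4 mm with a black finger grip standing on its rear. Origin under the middle of the plate, x along its length to the nose (at x = 45 mm), z up through the plate (top at 4 mm). Notch in the left (+y) edge from x = 23 to 37 mm. About 0.1 kg. More than 55 N on it in the seat spoils its edge.
- knife_grip (a point): Place to hold the knife: its finger grip, a flat upright tab 28 mm long (along knife x, -45 to -17 mm), 12 mm thick (along y), from 4 to 40 mm above the plate's underside; this point at x = -31 mm, 26 mm above the underside.
- hub_spanner: Bystander: steel spanner lying flat, 29 x 174 x 6 mm, origin at the middle of its underside.
- hex_key: Bystander: black hex key, 31 x 100 x 5 mm, origin at the middle of its underside.
- scraper: Bystander: bench scraper with white handle, 102 x 112 x 16 mm, origin at the middle of its underside.
- catch (a joint): Travel of the spring ball in the seat's left side, m: 0 when free, 0.002 to 0.004 while the knife's edge pushes it aside, back to about 0 when it has dropped into the knife's notch, just as the nose meets the depth stop. It resists the knife with about 5 to 12 N; the stop itself is firm.
Mind the look-alikes: they are no part of the job. Several things have the shape of the knife; the one meant has the colours described above.

How it is judged (in metres and radians):
On the way:
1. the empty seat stands in the middle of the guard's gap (x of seat in the frame of stand below 0 m and y of seat in the frame of stand between -0.003 and 0.003 m and velocity of joint head between -0.05 and 0.05 rad/s), for 0.2 s.
At the end, for the whole second after the job is handed in: The empty seat is within 4 mm of the middle of the gap. The knife lies in it, parallel within 0.1 rad, origin at x -18 to 3, y -3 to 3, z -3 to 4 mm in the seat's frame, so far in that the spring ball has dropped into its notch (travel below 0.8 mm, so about 2 mm from the stop), at rest, released (x of seat in the frame of stand below 0 m and y of seat in the frame of stand between -0.004 and 0.004 m and x of knife in the frame of seat between -0.018 and 0.003 m and y of knife in the frame of seat between -0.003 and 0.003 m and z of knife in the frame of seat between -0.003 and 0.004 m and value of joint catch below 0.0008 m and angle between the x axis of knife and the x axis of seat, either way round below 0.1 rad and angle between the z axis of knife and the z axis of seat, either way round below 0.1 rad and linear speed of knife below 0.01 m/s); the robot touches nothing.
It fails at once if the knife is forced: more than 55 N between knife and seat (contact force between knife and seat above 55 N).
It fails at once if the spanner is moved more than 15 mm (distance of hub_spanner from where it was at the start of the episode above 0.015 m).
It fails at once if the hex key is moved more than 15 mm (distance of hex_key from where it was at the start of the episode above 0.015 m).
It fails at once if the scraper is moved more than 15 mm (distance of scraper from where it was at the start of the episode above 0.015 m).
It also fails if it takes over 54 s, if anything falls off the work surface, if the arm or the gripper's body presses on something with over 40 N, if the wrist force passes 120 N, or if a joint passes its speed limit or range.

## Working session

There is one attempt and no reset: what is moved stays moved. The work goes in short steps, Python scripts to look and compute and a shell command to move; the robot and the scene stay as the last step left them, time stands still between calls to the robot, and variables do not carry over. Pictures are saved under pics/ and viewed, about 8 in all and at most 12, crops included, and the job is handed in when it is done.

```bash
ls; mkdir -p pics; cat > h.py <<'E'
import numpy as np, cv2
from workcell import bot
from scipy.spatial.transform import Rotation as R
def pose(): 
    s=bot.sense(); return s
def world(cam,p):
    T=np.array(bot.camera_params(cam)["pose"]); return (T@np.r_[p,1])[:3]
def cloud(cam,d):
    P=bot.camera_params(cam);K=np.array(P["K"]);T=np.array(P["pose"])
    v,u=np.mgrid[:d.shape[0],:d.shape[1]]
    c=np.stack([(u-K[0,2])/K[0,0]*d,-(v-K[1,2])/K[1,1]*d,-d],-1)
    return c@T[:3,:3].T+T[:3,3]
def delta(p,rpy):
    """rows entry: shift (m) in tool axes and rotvec deg, from present measured pose to world TCP p(mm), rpy"""
    s=bot.sense(); R0=R.from_euler('xyz',s["eef_rot"]); R1=R.from_euler('xyz',rpy)
    return np.round(R0.inv().apply(np.array(p)-s["tool_pos"])/1000,4), np.round((R0.inv()*R1).as_rotvec()*180/np.pi,2)
E
python3 - <<'E'
from h import *
np.set_printoptions(precision=1,suppress=True)
print(bot.sense())
for c in ["top","side"]:
    im,d=bot.camera(c); cv2.imwrite(f"pics/{c}0.png",im[:,:,::-1]); np.savez(f"{c}0.npz",im=im,d=d)
    P=bot.camera_params(c); print(c,P)
    for n in ["stand","knife","knife_grip","crank_grip","seat","seat_mouth","hub_spanner","hex_key","scraper"]:
        print(n,[(round(r["score"],2),world(c,r["centre"])) for r in bot.find_in(n,c)[:5]])
E
```

```text
pics
{'time': 0.0, 'q': array([ 1.1,  0.2,  1.4, -0. ,  1.6, -0.1]), 'joint_velocities': array([-0.,  0., -0.,  0.,  0., -0.]), 'joint_torque': array([  0. , -71.3, -57.1,   0. ,   0. ,  -0. ]), 'tool_pos': array([214.2, 533.4, 230.7]), 'eef_rot': array([-3.1, -0. ,  2.8]), 'ft_force': array([-0.8, -1.1, -0.8]), 'wrist_torque': array([ 0.,  0., -0.]), 'finger_gap': 85.18201703063752}
top {'K': array([[360.6,   0. , 256.8],
       [  0. , 360.6, 194. ],
       [  0. ,   0. ,   1. ]]), 'pose': array([[   0. ,    1. ,   -0.2,  384.6],
       [  -1. ,    0. ,    0. ,  -80.4],
       [   0. ,    0.2,    1. , 1111.4],
       [   0. ,    0. ,    0. ,    1. ]])}
stand [(0.55, array([593.4,  64. ,  51. ]))]
knife [(0.72, array([ 546.7, -250. ,    5.3])), (0.61, array([ 566.6, -409.4,    6.5]))]
knife_grip [(0.82, array([ 554.7, -255.2,    3.3]))]
crank_grip [(0.58, array([589.5,  52.1,  53.6]))]
seat [(0.93, array([621.5, 127.3,  52.8]))]
seat_mouth [(0.69, array([618.2, 123.6,  55. ]))]
hub_spanner [(0.78, array([ 709.4, -283.8,    7.3])), (0.45, array([ 689.9, -403.9,    5.7])), (0.41, arra
[... 203 characters left out ...]
  0. ,   0. ,   1. ]]), 'pose': array([[    1. ,     0.1,    -0.1,   408.5],
       [   -0.1,     0.4,    -0.9, -1088.2],
       [   -0. ,     0.9,     0.4,   583. ],
       [    0. ,     0. ,     0. ,     1. ]])}
stand [(0.78, array([592. ,   9.5,  56.9]))]
knife [(0.8, array([ 559.3, -260.9,   -1. ])), (0.73, array([ 560.9, -408.6,    2.2])), (0.67, array([586.5,   1.7,  54.9]))]
knife_grip [(0.72, array([ 557.4, -262. ,    6.1])), (0.67, array([ 558.5, -409.5,    1.1]))]
crank_grip [(0.93, array([581.7,  46.4,  59. ]))]
seat [(0.63, array([625.4, 118.1,  54.8]))]
seat_mouth [(0.65, array([ 706.8, -295.8,    8.1]))]
hub_spanner [(0.8, array([ 707.1, -294.6,    7.7]))]
hex_key []
scraper []
```

```bash
python3 - <<'E'
import cv2,numpy as np
a=cv2.imread("pics/top0.png");b=cv2.imread("pics/side0.png")
# top: full scaled 1.55
cv2.imwrite("pics/v1.png",cv2.resize(a,(800,600),interpolation=cv2.INTER_CUBIC))
cv2.imwrite("pics/v2.png",cv2.resize(b,(800,600),interpolation=cv2.INTER_CUBIC))
E
```

```text
(no output)
```

View pics/v1.png

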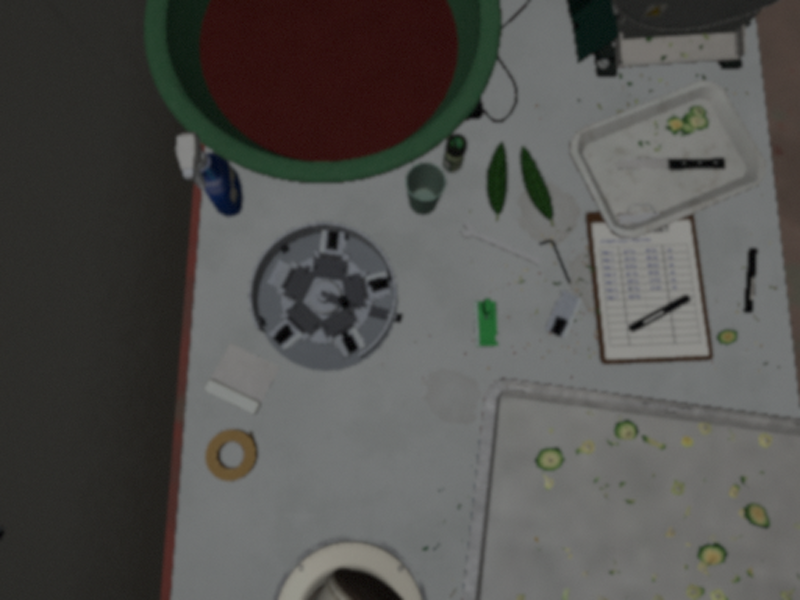

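View pics/v2.png

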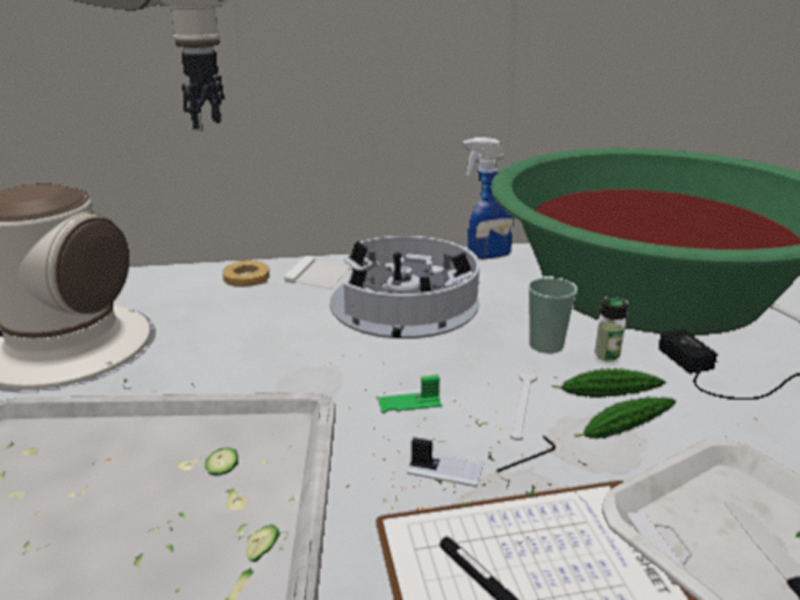

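Top view: the stand is at view px (325,297), with four black grips and the empty seat on its upper left at about (275,270). The steel knife is at (563,312), its black grip at (559,326). The green knife at (487,322) is the look-alike.

```bash
python3 - <<'E'
from h import *
from scipy.optimize import least_squares
np.set_printoptions(precision=1,suppress=True)
def show(cam,box,f):
    im=np.load(f"{cam}0.npz")["im"]; x0,y0,x1,y1=box
    return cv2.resize(im[y0:y1,x0:x1,::-1],None,fx=f,fy=f,interpolation=cv2.INTER_CUBIC)
a=show("top",(155,138,260,243),5.5); b=show("top",(340,180,380,220),5.5); 
c=np.zeros((580,800,3),np.uint8); c[:a.shape[0],:a.shape[1]]=a; c[:220,579:799]=b[:220,:220]
cv2.imwrite("pics/v3.png",cv2.convertScaleAbs(c,alpha=1.5))
for cam in ["top","side"]:
    z=np.load(cam+"0.npz"); P=cloud(cam,z["d"]); im=z["im"]
    m=(z["d"]>0)&(np.hypot(P[...,0]-590,P[...,1]-55)<170)
    Q=P[m]
    g=Q[(Q[:,2]>80)&(Q[:,2]<92)]; g=g[np.hypot(*(g[:,:2]-[590,55]).T)>110]
    if len(g)>20:
        r=least_squares(lambda p:np.hypot(g[:,0]-p[0],g[:,1]-p[1])-136,[590,55],loss='soft_l1',f_scale=3).x
        rr=np.hypot(*(g[:,:2]-r).T); an=np.degrees(np.arctan2(g[:,1]-r[1],g[:,0]-r[0]))
        k=abs(rr-136)<8
        print(cam,"centre",r,len(g),"hist",np.histogram(an[k],np.arange(-180,181,10))[0])
        t=Q[(Q[:,2]>95)&(Q[:,2]<130)]; d=t[:,:2]-r
        o=np.c_[np.hypot(*d.T),np.degrees(np.arctan2(d[:,1],d[:,0])),t[:,2]]
        print(o[np.argsort(o[:,1])][::max(1,len(o)//60)])
E
```

```text
top centre [589.   60.3] 450 hist [ 0  0  0 16 14 16 17 14 15 15 16 14 15 16 17 13 15 15 15 17 15 15 17 16
 15 16 17 16 16 16  1  0  0  0  0  0]
[[  95.  -153.9   96.6]
 [  99.2 -153.1   99.5]
 [  89.9 -152.4   97.1]
 [ 103.9 -152.3  105.3]
 [ 100.8 -151.6  101.4]
 [ 104.5 -151.   100.3]
 [ 109.1 -150.3  105.9]
 [  88.6 -150.    95.8]
 [  99.9 -149.4  103. ]
 [ 110.4 -149.   104.9]
 [ 107.3 -148.3  100.7]
 [ 105.  -147.5  101.6]
 [ 108.1 -147.1   95.3]
 [  44.2 -121.6  101.7]
 [  42.9 -120.3  124.6]
 [  38.7 -118.5  122.9]
 [  44.5 -117.8  119.9]
 [  50.9 -115.9   97.2]
 [  43.4 -114.7  121.1]
 [  51.7 -113.1  117.9]
 [  42.5 -111.6  123. ]
 [  47.7 -109.   122.7]
 [  41.2 -107.6  121.1]
 [  91.7  -81.4   95.4]
 [ 103.5  -80.9   97.3]
 [ 109.6  -80.6  103.7]
 [ 104.   -80.1  103.4]
 [ 101.2  -79.8  102.9]
 [  86.5  -79.1   96.4]
 [  95.5  -78.7   99.4]
 [ 104.5  -78.1  100.4]
 [  89.9  -77.4   95.3]
 [  98.9  -77.3   99. ]
 [ 102.3  -76.5  102.8]
 [ 111.4  -75.6   99.5]
 [  91.7  -10.4   95.9]
 [ 110.    -9.9   95.9]
 [  99.8   -9.6   98.9]
 [ 110.1   -8.8  104.2]
 [  96.3   -8.2   9
[... 1876 characters left out ...]
.7]
 [ 111.9  -76.7  101.4]
 [ 111.   -76.5   98. ]
 [  96.6  -11.2   99.3]
 [ 105.2  -10.1   98.6]
 [  99.5   -9.8  101.3]
 [ 110.8   -9.6  101.2]
 [ 108.1   -9.4   98.1]
 [  94.    -9.1   97.8]
 [ 102.6   -8.   100.1]
 [ 105.6   -7.4   99.6]
 [  91.5   -7.1   96.5]
 [ 102.9   -6.9   96.2]
 [  88.7   -6.6   96.2]
 [ 103.    -5.8  101.4]
 [ 100.5   -4.4  100.5]
 [  92.4  133.6   97. ]
 [  98.3  134.8   99.4]
 [ 107.6  136.1  104.3]
 [ 100.1  136.2  102.9]
 [  95.5  137.    98. ]
 [  88.   137.2   96.6]
 [ 101.9  137.7  100.2]
 [ 104.2  138.6  103.4]
 [  93.1  139.1   96.5]
 [  85.7  139.3   95. ]
 [ 103.2  139.5  101. ]
 [  95.6  140.    96.5]
 [ 101.9  140.6   98.7]
 [  87.7  140.8   95.4]]
```

View pics/v3.png

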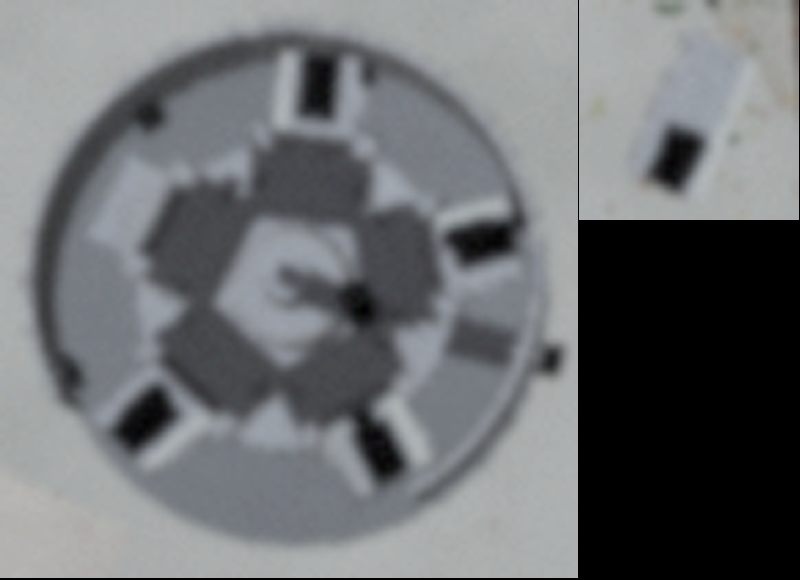

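Depth fit: the stand axis is at (589, 59.5) and the gap's middle lies at about 165°, so the stand is yawed about -14.7°. The empty seat is at 65° and the crank at -115°. I'll turn the head +100°, with the jaws tangential on the crank.

```bash
cat >> h.py <<'E'
def rows(start,way,n=5):
    """start=(p,R), way=list of (p mm,R) per row; prints calls of 5 rows"""
    for i in range(0,len(way),5):
        p0,R0=start
        w=way[i:i+5]; w+= [w[-1]]*(5-len(w))
        for p,r in w:
            a=R0.inv().apply(np.array(p)-p0)/1000; t=np.degrees((R0.inv()*r).as_rotvec())
            print([round(float(x),4) for x in a]+[round(float(x),1) for x in t])
        print(); start=(np.array(w[-1][0]),w[-1][1])
def now():
    s=bot.sense(); return np.array(s["tool_pos"]),R.from_euler('xyz',s["eef_rot"])
def down(yaw): return R.from_euler('xyz',[np.pi,0,np.radians(yaw)])
def line(a,b,n):
    from scipy.spatial.transform import Slerp
    S=Slerp([0,1],R.concatenate([a[1],b[1]])); t=np.linspace(0,1,n+1)[1:]
    return [(a[0]+(np.array(b[0])-a[0])*k,S(k)) for k in t]
E
python3 - <<'E'
from h import *
a=now(); print(a[0],np.degrees(a[1].as_euler('xyz')))
rows(a,line(a,(np.array([569.8,18.7,175.]),down(65)),15))
E
```

```text
[214.25149751 533.55825414 231.25121425] [-1.79992687e+02 -6.50989336e-04  1.58121138e+02]
[-0.0348, -0.023, 0.0038, -0.0, 0.0, 6.2]
[-0.0696, -0.046, 0.0075, -0.0, 0.0, 12.4]
[-0.1044, -0.0691, 0.0113, -0.0, 0.0, 18.6]
[-0.1391, -0.0921, 0.015, -0.0, 0.0, 24.8]
[-0.1739, -0.1151, 0.0188, -0.0, 0.0, 31.0]

[-0.0417, -0.0018, 0.0038, -0.0, 0.0, 6.2]
[-0.0833, -0.0036, 0.0075, -0.0, 0.0, 12.4]
[-0.125, -0.0054, 0.0113, -0.0, 0.0, 18.6]
[-0.1667, -0.0071, 0.015, -0.0, 0.0, 24.8]
[-0.2084, -0.0089, 0.0188, -0.0, 0.0, 31.0]

[-0.0366, 0.02, 0.0037, -0.0, 0.0, 6.2]
[-0.0733, 0.0399, 0.0075, -0.0, 0.0, 12.4]
[-0.1099, 0.0599, 0.0112, -0.0, 0.0, 18.6]
[-0.1465, 0.0798, 0.015, -0.0, 0.0, 24.8]
[-0.1831, 0.0998, 0.0187, -0.0, 0.0, 31.0]
```

```bash
python3 -m inch '[-0.035,-0.023,0.004,0,0,6.2,0.3, -0.07,-0.046,0.0075,0,0,12.4,0.5, -0.104,-0.069,0.011,0,0,18.6,0.7, -0.139,-0.092,0.015,0,0,24.8,0.7, -0.174,-0.115,0.019,0,0,31,0.7]' 20
python3 -m inch '[-0.042,-0.002,0.004,0,0,6.2,0.7, -0.083,-0.004,0.0075,0,0,12.4,0.7, -0.125,-0.005,0.011,0,0,18.6,0.7, -0.167,-0.007,0.015,0,0,24.8,0.7, -0.208,-0.009,0.019,0,0,31,0.7]'
python3 -m inch '[-0.037,0.02,0.004,0,0,6.2,0.7, -0.073,0.04,0.0075,0,0,12.4,0.7, -0.11,0.06,0.011,0,0,18.6,0.7, -0.147,0.08,0.015,0,0,24.8,0.7, -0.183,0.1,0.019,0,0,31,0.7]'
python3 -m inch '[0,0,0,0,0,0,0.7,0,0,0,0,0,0,0.7,0,0,0,0,0,0,0.7,0,0,0,0,0,0,0.7,0,0,0,0,0,0,0.7]'
```

```text
time: 1.5
tool_pos: [333.5, 360.6, 212.3]
eef_rot: [3.141, 0.0, 2.215]
ft_force: [0.6, 0.4, 0.7]
finger_gap: 25.7
time: 2.0
tool_pos: [452.0, 189.1, 193.3]
eef_rot: [3.141, 0.0, 1.673]
ft_force: [0.7, 0.5, -0.5]
finger_gap: 25.8
time: 2.5
tool_pos: [571.0, 17.7, 174.2]
eef_rot: [3.141, -0.0, 1.132]
ft_force: [0.8, 0.9, -0.2]
finger_gap: 25.8
time: 3.0
tool_pos: [569.9, 20.2, 174.7]
eef_rot: [3.141, -0.0, 1.138]
ft_force: [1.2, 0.6, 0.2]
finger_gap: 25.6
```

```bash
python3 -m inch '[0,0,0.02,0,0,0,0.7,0,0,0.04,0,0,0,0.7,0,0,0.06,0,0,0,0.7,0,0,0.075,0,0,0,0.7,0,0,0.084,0,0,0,0.7]' 20
python3 -m inch '[0,0,0,0,0,0,0.9,0,0,0,0,0,0,0.9,0,0,0,0,0,0,0.9,0,0,0,0,0,0,0.9,0,0,0,0,0,0,0.9]'
python3 - <<'E'
from h import *
im,d=bot.camera("top"); im2,_=bot.camera("side")
a=cv2.resize(im[138:243,155:260,::-1],(400,400)); b=cv2.resize(im2[120:220,190:320,::-1],(400,308)); c=np.zeros((400,800,3),np.uint8); c[:,:400]=a;c[:308,400:]=b
cv2.imwrite("pics/v4.png",cv2.convertScaleAbs(c,alpha=1.5))
p,r=now(); C=np.array([588.8,59.5]); d=p[:2]-C; f0=np.degrees(np.arctan2(d[1],d[0])); print(p,f0,np.hypot(*d))
f=np.linspace(f0,-14.7+1,21)[1:]
y0=np.degrees(r.as_euler('xyz')[2]); z=p[2]
w=[(np.r_[C+45*np.array([np.cos(np.radians(k)),np.sin(np.radians(k))]),z],down(y0+k-f0)) for k in f]
rows((p,r),w)
E
```

```text
time: 3.5
tool_pos: [569.8, 19.8, 89.3]
eef_rot: [-3.141, 0.0, 1.137]
ft_force: [0.3, -0.6, 0.2]
finger_gap: 25.4
time: 4.0
tool_pos: [569.6, 19.7, 89.5]
eef_rot: [-3.14, 0.0, 1.137]
ft_force: [0.6, 2.2, -26.9]
finger_gap: 14.3
[569.55436545  19.67056127  89.48216872] -115.78989145606997 44.23549071525863
[-0.0007, 0.004, -0.0, -0.1, 0.0, -5.1]
[-0.0002, 0.008, -0.0, -0.1, 0.0, -10.2]
[0.0006, 0.0119, -0.0, -0.1, 0.0, -15.3]
[0.0018, 0.0157, -0.0, -0.1, 0.0, -20.4]
[0.0033, 0.0194, -0.0, -0.1, 0.0, -25.5]

[0.0001, 0.004, 0.0, 0.0, 0.0, -5.1]
[0.0006, 0.008, 0.0, 0.0, 0.0, -10.2]
[0.0014, 0.0119, 0.0, -0.0, 0.0, -15.3]
[0.0026, 0.0157, 0.0, 0.0, 0.0, -20.4]
[0.0041, 0.0195, 0.0, 0.0, 0.0, -25.5]

[0.0001, 0.004, 0.0, 0.0, 0.0, -5.1]
[0.0006, 0.008, 0.0, 0.0, 0.0, -10.2]
[0.0014, 0.0119, 0.0, 0.0, 0.0, -15.3]
[0.0026, 0.0157, 0.0, -0.0, 0.0, -20.4]
[0.0041, 0.0195, 0.0, 0.0, 0.0, -25.5]

[0.0001, 0.004, 0.0, -0.0, 0.0, -5.1]
[0.0006, 0.008, 0.0, 0.0, 0.0, -10.2]
[0.0014, 0.0119, 0.0, 0.0, 0.0, -15.3]
[0.0026, 0.0157, 0.0, -0.0, 0.0, -20.4]
[0.0041, 0.0195, 0.0, 0.0, 0.0, -25.5]
```

View pics/v4.png

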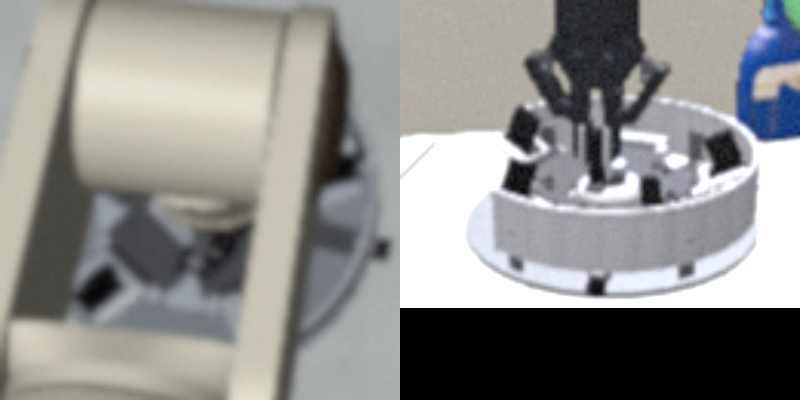

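The crank is held between the pads (gap 14.3 mm). I'll loosen to a cage and sweep the arc.

```bash
python3 -m inch '[0,0.001,0,0,0,-1,0.81, -0.0007,0.004,0,0,0,-5.1,0.81, -0.0002,0.008,0,0,0,-10.2,0.81, 0.0006,0.012,0,0,0,-15.3,0.81, 0.0018,0.0157,0,0,0,-20.4,0.81]' 20
python3 -m inch '[0.0003,0.004,0,0,0,-5.1,0.81, 0.0006,0.008,0,0,0,-10.2,0.81, 0.0014,0.012,0,0,0,-15.3,0.81, 0.0026,0.0157,0,0,0,-20.4,0.81, 0.0041,0.0195,0,0,0,-25.5,0.81]'
python3 - <<'E'
from h import *
s=bot.sense()
p,r=now(); C=np.array([588.8,59.5]); d=p[:2]-C; f0=np.degrees(np.arctan2(d[1],d[0])); print(p,f0,np.hypot(*d),np.degrees(r.as_euler('xyz')),s["ft_force"],s["finger_gap"])
n=13
f=np.linspace(f0,-14.7+1,n)[1:]
y0=np.degrees(r.as_euler('xyz')[2]); z=p[2]
w=[(np.r_[C+45*np.array([np.cos(np.radians(k)),np.sin(np.radians(k))]),z],down(y0+k-f0)) for k in f]
rows((p,r),w)
E
```

```text
time: 4.6
tool_pos: [585.8, 14.5, 91.9]
eef_rot: [3.14, -0.0, 1.497]
ft_force: [-4.7, 2.5, 0.5]
finger_gap: 16.5
time: 5.1
tool_pos: [606.0, 16.9, 92.1]
eef_rot: [3.139, 0.001, 1.942]
ft_force: [-2.2, 0.7, -0.6]
finger_gap: 16.0
[605.96388202  16.86806377  92.09627125] -68.0699782965577 45.95738061476316 [1.79868709e+02 8.46043818e-02 1.11282203e+02] [-2.22815119  0.65247748 -0.59838794] 16.0014357338486
[0.0011, 0.0035, 0.0, 0.1, 0.1, -4.5]
[0.0016, 0.0071, 0.0, 0.1, 0.1, -9.1]
[0.0023, 0.0105, 0.0, 0.1, 0.1, -13.6]
[0.0033, 0.014, 0.0, 0.1, 0.1, -18.1]
[0.0046, 0.0173, 0.0, 0.1, 0.1, -22.7]

[0.0002, 0.0036, 0.0, 0.0, 0.0, -4.5]
[0.0006, 0.0071, 0.0, 0.0, 0.0, -9.1]
[0.0014, 0.0106, 0.0, 0.0, 0.0, -13.6]
[0.0024, 0.014, 0.0, 0.0, 0.0, -18.1]
[0.0037, 0.0173, 0.0, 0.0, 0.0, -22.7]

[0.0002, 0.0036, 0.0, 0.0, 0.0, -4.5]
[0.0006, 0.0071, 0.0, -0.0, 0.0, -9.1]
[0.0006, 0.0071, 0.0, -0.0, 0.0, -9.1]
[0.0006, 0.0071, 0.0, -0.0, 0.0, -9.1]
[0.0006, 0.0071, 0.0, -0.0, 0.0, -9.1]
```

```bash
python3 -m inch '[0.001,0.0035,0,0,0,-4.5,0.81, 0.0016,0.007,0,0,0,-9.1,0.81, 0.0023,0.0105,0,0,0,-13.6,0.81, 0.0033,0.014,0,0,0,-18.1,0.81, 0.0046,0.0173,0,0,0,-22.7,0.81]' 20
python3 -m inch '[0.0002,0.0036,0,0,0,-4.5,0.81, 0.0006,0.007,0,0,0,-9.1,0.81, 0.0014,0.0106,0,0,0,-13.6,0.81, 0.0024,0.014,0,0,0,-18.1,0.81, 0.0037,0.0173,0,0,0,-22.7,0.81]'
python3 - <<'E'
from h import *
s=bot.sense()
p,r=now(); C=np.array([588.8,59.5]); d=p[:2]-C; f0=np.degrees(np.arctan2(d[1],d[0])); print(p,f0,np.hypot(*d),np.degrees(r.as_euler('xyz')),s["ft_force"],s["finger_gap"])
n=5
f=np.linspace(f0,-14.7+.5,n)[1:]
y0=np.degrees(r.as_euler('xyz')[2]); z=p[2]
w=[(np.r_[C+45*np.array([np.cos(np.radians(k)),np.sin(np.radians(k))]),z],down(y0+k-f0)) for k in f]
rows((p,r),w)
E
```

```text
time: 5.6
tool_pos: [620.6, 27.2, 92.2]
eef_rot: [3.14, 0.003, 2.338]
ft_force: [-0.5, -1.5, -0.1]
finger_gap: 16.1
time: 6.1
tool_pos: [630.3, 41.5, 92.1]
eef_rot: [-3.141, 0.003, 2.734]
ft_force: [-2.1, -5.4, -0.1]
finger_gap: 16.7
[630.2796152   41.46730615  92.11963891] -23.496333491142142 45.22981897801808 [-1.79977437e+02  1.61264225e-01  1.56646872e+02] [-2.09865736 -5.44755317 -0.12012758] 16.703516556039304
[0.0003, 0.0018, -0.0, -0.0, 0.2, -2.3]
[0.0004, 0.0036, -0.0, -0.0, 0.2, -4.6]
[0.0005, 0.0055, -0.0, -0.0, 0.2, -7.0]
[0.0008, 0.0073, -0.0, -0.0, 0.2, -9.3]
[0.0008, 0.0073, -0.0, -0.0, 0.2, -9.3]
```

Now the last bit. Then I open, let the detent pull the head in, rise and retreat towards the knife.

```bash
python3 -m inch '[0.0003,0.0018,0,0,0,-2.3,0.81, 0.0004,0.0036,0,0,0,-4.6,0.81, 0.0005,0.0055,0,0,0,-7,0.81, 0.0008,0.0073,0,0,0,-9.3,0.81, 0.0008,0.0073,0,0,0,-9.3,0.81]' 20
python3 -m inch '[0,0,0,0,0,0,0.74,0,0,0,0,0,0,0.7,0,0,0,0,0,0,0.7,0,0,0,0,0,0,0.7,0,0,-0.005,0,0,0,0.7]'
python3 -m inch '[0,0,-0.03,0,0,0,0.7,0,0,-0.06,0,0,0,0.7,0,0,-0.09,0,0,0,0.7,0,0,-0.12,0,0,0,0.7,0,0,-0.14,0,0,0,0.7]'
python3 - <<'E'
from h import *
np.set_printoptions(precision=1,suppress=True)
from scipy.ndimage import label
# knife pose from initial images: dark grip and steel plate
for cam,box in [("top",(345,175,380,222)),("side",(255,275,320,315))]:
    z=np.load(cam+"0.npz"); P=cloud(cam,z["d"]); im=z["im"].astype(int); 
    m=np.zeros(z["d"].shape,bool); x0,y0,x1,y1=box; m[y0:y1,x0:x1]=1
    Q=P[m]; I=im[m].mean(1)
    dk=(I<45); print(cam,"dark",dk.sum(),Q[dk].mean(0), "zmax",np.percentile(Q[dk][:,2],[5,50,95]))
    np.savez(cam+"k.npz",Q=Q,I=I,rgb=im[m])
    top=Q[dk&(Q[:,2]>25)]; print("top of tab",len(top),top.mean(0), top.min(0),top.max(0))
    pl=Q[(Q[:,2]>2.2)&~dk]; print("plate?",len(pl),pl.mean(0))
p,r=now();print(p,np.degrees(r.as_euler('xyz')),bot.sense()["q"])
E
```

```text
time: 6.6
tool_pos: [632.6, 49.1, 92.1]
eef_rot: [3.141, 0.003, 2.894]
ft_force: [0.4, 0.3, 0.3]
finger_gap: 16.4
time: 7.1
tool_pos: [631.3, 49.1, 94.9]
eef_rot: [-3.141, -0.001, 2.892]
ft_force: [-0.2, 0.5, -0.1]
finger_gap: 25.9
time: 7.6
tool_pos: [631.8, 49.2, 238.1]
eef_rot: [3.141, 0.002, 2.892]
ft_force: [0.7, -0.5, -0.5]
finger_gap: 25.7
top dark 55 [ 539.  -393.2   31.1] zmax [ 8.6 36.8 42.6]
top of tab 38 [ 538.8 -393.9   38.3] [ 526.6 -402.7   25.7] [ 552.1 -386.    46.5]
plate? 711 [ 575.4 -413.9   15.8]
side dark 201 [ 539.  -407.1   25.3] zmax [ 6.8 22.7 39.1]
top of tab 87 [ 537.6 -410.7   39.8] [  408.5 -1088.2    25.4] [ 549.7 -396.5  583. ]
plate? 762 [ 569.2 -425.3   17.9]
[631.8  49.2 238.1] [180.    0.1 165.7] [-0.   0.3  1.3 -0.   1.6 -1.4]
```

```bash
python3 - <<'E'
from h import *
# rectified 140x140mm windows centred (560,-408), 2.8px/mm, image up=+x, left=+y
out=[]
for cam in ["top","side"]:
    z=np.load(cam+"0.npz"); P=bot.camera_params(cam); K=np.array(P["K"]);T=np.linalg.inv(np.array(P["pose"]))
    for h in [4,40]:
        n=300; s=2.5
        v,u=np.mgrid[:n,:n]; X=560+(n/2-v)/s; Y=-408+(n/2-u)/s
        c=np.stack([X,Y,0*X+h],-1)@T[:3,:3].T+T[:3,3]
        m1=(K[0,0]*c[...,0]/-c[...,2]+K[0,2]).astype(np.float32); m2=(K[1,1]*-c[...,1]/-c[...,2]+K[1,2]).astype(np.float32)
        o=cv2.remap(z["im"][:,:,::-1].copy(),m1,m2,cv2.INTER_CUBIC)
        for k in range(0,n,25): o[::1,k]=o[:,k]//4*3; o[k]=o[k]//4*3
        out.append(cv2.convertScaleAbs(o,alpha=1.35))
cv2.imwrite("pics/v5.png",np.vstack([np.hstack(out[:2]),np.hstack(out[2:])]))
E
```

```text
(no output)
```

View pics/v5.png

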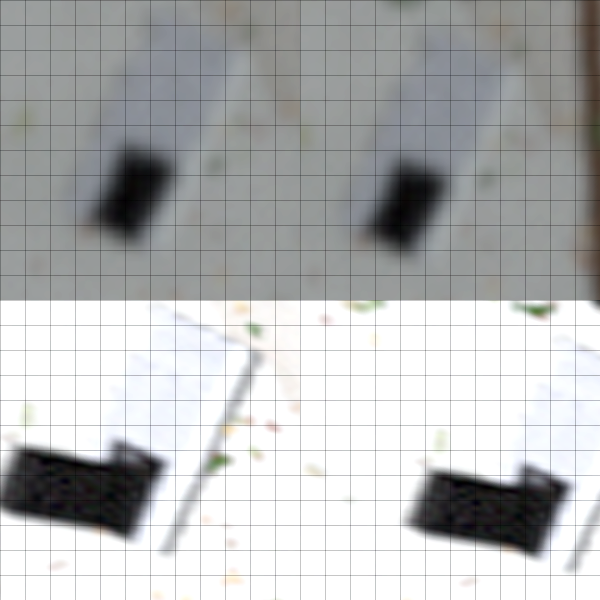

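The knife's centre is at about (569,-411), heading -24°. Its tab is at about (540,-399).

```bash
python3 - <<'E'
from h import *
a=now(); rows(a,line(a,(np.array([540,-399.5,150.]),down(156)),11))
E
```

```text
[-0.002, -0.0416, 0.008, 0.0, 0.0, 0.9]
[-0.0039, -0.0832, 0.016, 0.0, 0.0, 1.8]
[-0.0059, -0.1248, 0.024, 0.0, 0.0, 2.7]
[-0.0078, -0.1664, 0.032, 0.0, 0.0, 3.5]
[-0.0098, -0.208, 0.04, 0.0, 0.1, 4.4]

[-0.0052, -0.0413, 0.008, 0.0, 0.0, 0.9]
[-0.0103, -0.0826, 0.016, 0.0, 0.0, 1.8]
[-0.0155, -0.1239, 0.024, 0.0, 0.0, 2.7]
[-0.0206, -0.1653, 0.032, 0.0, 0.0, 3.5]
[-0.0258, -0.2066, 0.04, 0.0, 0.1, 4.4]

[-0.0083, -0.0408, 0.008, 0.0, 0.0, 0.9]
[-0.0083, -0.0408, 0.008, 0.0, 0.0, 0.9]
[-0.0083, -0.0408, 0.008, 0.0, 0.0, 0.9]
[-0.0083, -0.0408, 0.008, 0.0, 0.0, 0.9]
[-0.0083, -0.0408, 0.008, 0.0, 0.0, 0.9]
```

```bash
python3 -m inch '[-0.002,-0.042,0.008,0,0,0.9,0.6, -0.004,-0.083,0.016,0,0,1.8,0.47, -0.006,-0.125,0.024,0,0,2.7,0.47, -0.008,-0.166,0.032,0,0,3.5,0.47, -0.01,-0.208,0.04,0,0,4.4,0.47]' 30
python3 -m inch '[-0.005,-0.041,0.008,0,0,0.9,0.47, -0.01,-0.083,0.016,0,0,1.8,0.47, -0.0155,-0.124,0.024,0,0,2.7,0.47, -0.0206,-0.165,0.032,0,0,3.5,0.47, -0.026,-0.207,0.04,0,0,4.4,0.47]'
python3 -m inch '[-0.008,-0.041,0.008,0,0,0.9,0.47,-0.008,-0.041,0.008,0,0,0.9,0.47,-0.008,-0.041,0.008,0,0,0.9,0.47,-0.008,-0.041,0.008,0,0,0.9,0.47,-0.008,-0.041,0.008,0,0,0.9,0.47]'
python3 - <<'E'
from h import *
np.set_printoptions(precision=1,suppress=True)
print(delta([540,-399.5,10],[np.pi,0,np.radians(156)]))
for cam in ["top","side"]:
    im,d=bot.camera(cam); np.savez(cam+"1.npz",im=im,d=d); P=cloud(cam,d)
    C=np.array([588.8,59.1]); dd=P[...,:2]-C; r=np.hypot(dd[...,0],dd[...,1]); an=np.degrees(np.arctan2(dd[...,1],dd[...,0]))
    t=(P[...,2]>94)&(P[...,2]<110)&(r>85)&(r<122)
    res=[]
    for g in range(-180,180,72):
        w=(an-(g+15)+180)%360-180
        pass
    a0=165.3
    for k in range(1,5):
        w=(an-(a0+72*k)+180)%360-180
        s=t&(abs(w)<25); res.append((k,s.sum(),w[s].mean(),r[s].mean()))
    print(cam,np.array(res))
    # crank
    s=(r<60)&(P[...,2]>95)&(P[...,2]<130); print("crank",r[s].mean(),an[s].mean(),s.sum())
    # guard gap edges at each z
    g=(abs(r-136)<8)&(P[...,2]>80)&(P[...,2]<92); w=(an-165.3+180)%360-180; w=w[g]; print("gap",np.sort(w[w>0])[:4],np.sort(w[w<0])[-4:])
    b=cv2.resize((im[138:243,155:260] if cam=="top" else im[140:220,200:320])[:,:,::-1],None,fx=4,fy=4,interpolation=cv2.INTER_CUBIC)
    cv2.imwrite(f"pics/h_{cam}.png",cv2.convertScaleAbs(b,alpha=1.4 if cam=="top" else 1))
a=cv2.imread("pics/h_top.png");b=cv2.imread("pics/h_side.png"); b=cv2.resize(b,(380,253)); c=np.zeros((420,800,3),np.uint8);c[:,:420]=a;c[:253,420:]=b;cv2.imwrite("pics/v6.png",c)
E
```

```text
time: 8.1
tool_pos: [589.4, -156.3, 195.6]
eef_rot: [-3.141, 0.001, 2.815]
ft_force: [1.3, -1.4, 0.1]
finger_gap: 45.3
time: 8.6
tool_pos: [547.8, -360.9, 155.5]
eef_rot: [-3.141, 0.0, 2.738]
ft_force: [0.7, -0.0, -0.0]
finger_gap: 45.7
time: 9.1
tool_pos: [540.2, -399.2, 147.9]
eef_rot: [-3.141, 0.001, 2.724]
ft_force: [0.2, 0.3, 0.2]
finger_gap: 45.3
(array([ 0. , -0. ,  0.1]), array([-0. ,  0. ,  0.1]))
top [[  1.   39.    1.9  99.4]
 [  2.   36.    2.  101.6]
 [  3.   36.    1.5 100.3]
 [  4.   43.    0.6 100.9]]
crank 45.117261016708895 -12.995942778549356 33
gap [45.6 46.2 46.6 47.2] [-48.  -47.4 -46.3 -45.8]
side [[  1.   23.    3.  107.6]
 [  2.    1.    1.7 116.1]
 [  3.    0.    nan   nan]
 [  4.    7.    3.6 102.6]]
crank nan nan 0
gap [46.5 47.6 47.8 48.5] [-45.8 -45.5 -45.2 -43.8]<stdin>:15: RuntimeWarning: Mean of empty slice.
  ret = ret.dtype.type(ret / rcount)
<stdin>:18: RuntimeWarning: Mean of empty slice.
```

View pics/v6.png

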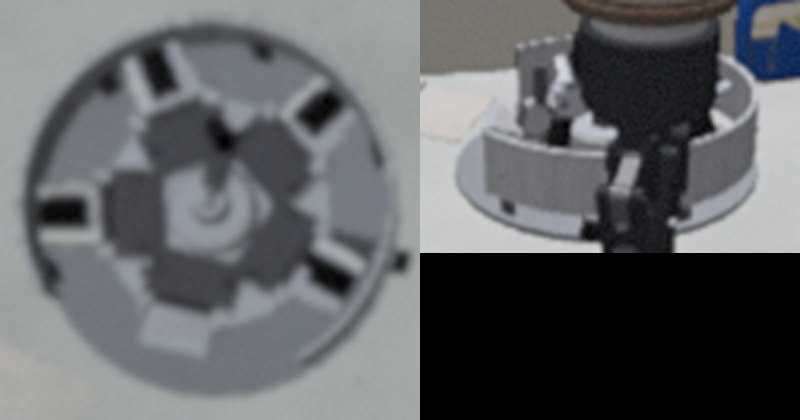

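The head is turned: the empty seat (178,325) faces the gap, within about 1° of its middle by depth. Now I grasp the knife.

```bash
python3 -m inch '[0,0,0.035,0,0,0,0.47,0,0,0.07,0,0,0,0.47,0,0,0.1,0,0,0,0.47,0,0,0.125,0,0,0,0.47,0,0,0.138,0,0,0,0.47]' 40
python3 -m inch '[0,0,0,0,0,0,0.47,0,0,0,0,0,0,0.9,0,0,0,0,0,0,0.9,0,0,0,0,0,0,0.9,0,0,0,0,0,0,0.9]'
python3 -m inch '[0,0,0,0,0,0,0.9,0,0,0,0,0,0,0.9,0,0,-0.002,0,0,0,0.9,0,0,-0.005,0,0,0,0.9,0,0,-0.01,0,0,0,0.9]'
python3 -m inch '[0,0,-0.03,0,0,0,0.9,0,0,-0.06,0,0,0,0.9,0,0,-0.09,0,0,0,0.9,0,0,-0.12,0,0,0,0.9,0,0,-0.15,0,0,0,0.9]'
python3 - <<'E'
from h import *
p,r=now(); print(p,np.degrees(r.as_euler('xyz')),bot.sense()["finger_gap"])
im,d=bot.camera("side"); np.savez("side2.npz",im=im,d=d); im2,d2=bot.camera("top"); np.savez("top2.npz",im=im2,d=d2)
c=bot.camera_params("side");K=np.array(c["K"]);q=np.linalg.inv(np.array(c["pose"]))@np.r_[p,1]
u=int(K[0,0]*q[0]/-q[2]+K[0,2]);v=int(K[1,1]*q[1]/q[2]+K[1,2]);print(u,v)
cv2.imwrite("pics/v7.png",cv2.resize(im[max(0,v-70):v+50,max(0,u-70):u+90,::-1],None,fx=4,fy=4,interpolation=cv2.INTER_CUBIC))
E
```

```text
time: 9.7
tool_pos: [539.2, -399.0, 7.3]
eef_rot: [3.141, -0.002, 2.724]
ft_force: [-0.4, 1.4, 0.3]
finger_gap: 45.4
time: 10.2
tool_pos: [540.3, -400.6, 11.1]
eef_rot: [-3.141, 0.002, 2.723]
ft_force: [0.5, 1.4, 7.0]
finger_gap: 11.4
time: 10.7
tool_pos: [539.5, -400.1, 19.6]
eef_rot: [-3.142, -0.0, 2.723]
ft_force: [0.2, -0.1, -1.9]
finger_gap: 11.7
time: 11.2
tool_pos: [539.5, -400.0, 171.1]
eef_rot: [-3.141, 0.0, 2.723]
ft_force: [-0.3, 0.1, -2.1]
finger_gap: 11.3
[ 539.46345139 -400.02654342  171.08740977] [-1.79986660e+02  1.52355145e-02  1.56024122e+02] 11.299875563091843
270 224
```

View pics/v7.png

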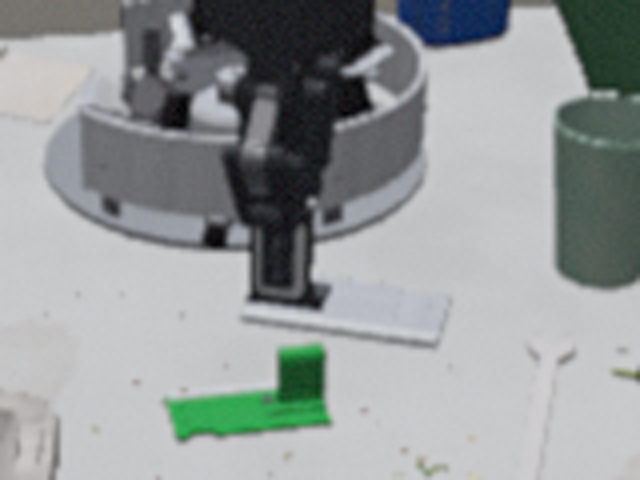

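```bash
python3 - <<'E'
from h import *
np.set_printoptions(precision=1,suppress=True)
p,r=now()
for cam in ["top","side"]:
    z=np.load(cam+"2.npz"); P=cloud(cam,z["d"])[z["d"]>0]; q=r.inv().apply(P-p)
    m=(q[:,2]>-6)&(q[:,2]<25)&(abs(q[:,1])<45)&(abs(q[:,0])<110); q=q[m]
    print(cam,len(q),"x",np.percentile(q[:,0],[0,2,5,50,95,98,100]),"y",np.percentile(q[:,1],[0,2,5,50,95,98,100]),"z",np.percentile(q[:,2],[5,50,95]))
    s=q[(q[:,0]<-10)&(abs(q[:,1])<18)]; A=np.c_[s[:,:2],np.ones(len(s))]; c=np.linalg.lstsq(A,s[:,2],rcond=None)[0]; print("plane z=ax+by+c",c*[1000,1000,1],"res",(A@c-s[:,2]).std())
    # x-extent per y strip, y-extent per x strip (both edges give yaw)
    for y in range(-20,21,8): 
        t=q[abs(q[:,1]-y)<4]; 
        if len(t)>5: print(" y",y,"x",t[:,0].min(),t[:,0].max(),len(t))
    for x in range(-70,21,15):
        t=q[abs(q[:,0]-x)<7]
        if len(t)>5: print(" x",x,"y",t[:,1].min(),t[:,1].max(),len(t))
E
```

```text
top 25 x [ 5.2  5.6  6.2 12.9 16.  16.2 16.4] y [-21.1 -20.2 -19.2 -13.1   2.4   3.4   3.8] z [-4.2  3.6  6.5]
plane z=ax+by+c [0. 0. 0.] res nan
 y -20 x 5.214757059035137 15.073472142780089 9
 y -12 x 7.337116836932042 16.027076407914763 10
 x 5 y -21.13002467786373 -8.522650298575838 11
 x 20 y -18.927584896158397 3.827523894040486 12
side 679 x [-73.  -71.7 -69.1 -30.1  11.7  15.2  16.8] y [-22.6 -21.3 -20.9  -7.8  18.7  21.1  24.7] z [ 0.1 10.4 12.8]
plane z=ax+by+c [-60.9  -8.2   7.4] res 2.038404899610236
 y -20 x -72.95224937837376 16.11924296960551 173
 y -12 x -72.1440098224782 16.83374515826494 163
 y -4 x -72.68392801294534 16.511316911281227 122
 y 4 x -72.79020208523843 -10.815273319155585 86
 y 12 x -72.29851882862252 -10.200210479937544 68
 y 20 x -72.73921725081284 -8.347012357174556 64
 x -70 y -22.496661781327283 24.347470521386537 83
 x -55 y -22.39892824027486 21.057955533939854 107
 x -40 y -22.10086598525656 24.666966983883082 114
 x -25 y -22.38607667312459 23.16742051785489 113
 x -10 y -21.47818583330267 21.38468651199163 110
 x 5 y -22.595159293613843 -1.9779053222567244 81
 x 20 y -21.445975549799368 -1.9540434817328483 30
  ret = _var(a, axis=axis, dtype=dtype, out=out, ddof=ddof,
  arrmean = um.true_divide(arrmean, div, out=arrmean,
  ret = ret.dtype.type(ret / rcount)
```

```bash
python3 - <<'E'
from h import *
np.set_printoptions(precision=2,suppress=True)
p,r=now()
z=np.load("side2.npz"); P=cloud("side",z["d"])[z["d"]>0]; q=r.inv().apply(P-p)
for x in range(-70,0,10):
    t=q[(abs(q[:,0]-x)<5)&(abs(q[:,1])<17)&(abs(q[:,2]-9)<10)]; print(x,len(t),np.median(t[:,2]),t[:,2].std())
# table around (540,-400)
t=P[(abs(P[:,0]-600)<60)&(abs(P[:,1]+380)<90)&(abs(P[:,2])<6)]
A=np.c_[t[:,0]-560,t[:,1]+400,np.ones(len(t))]; c=np.linalg.lstsq(A,t[:,2],rcond=None)[0]; print("table",c,len(t))
z=np.load("side0.npz"); P=cloud("side",z["d"])[z["d"]>0]
e=np.array([.9135,-.4067]);n=np.array([.4067,.9135])
d=P[:,:2]-[569,-411]; k=np.c_[d@e,d@n,P[:,2]]
for x in range(-10,45,10):
    t=k[(abs(k[:,0]-x)<5)&(abs(k[:,1])<17)&(abs(k[:,2]-3)<8)]; print("before",x,len(t),np.median(t[:,2]))
E
```

```text
-70 46 11.055369821455663 1.0036499208620864
-60 55 10.770155645890677 0.6421766106233018
-50 54 10.716050450879695 0.7841341040634763
-40 53 10.584789960681235 0.7277583530881627
-30 53 10.350508814829444 0.7373193728354416
-20 55 10.123931346564799 1.8906732507685295
-10 51 7.499607796396262 3.0387144772584085
table [0.   0.   0.49] 3291
before -10 59 5.699326900833853
before 0 54 4.394392653692535
before 10 56 4.500609031671161
before 20 57 4.607281935440255
before 30 57 4.09528558106706
before 40 62 3.938124827429874
```

Knife pose in the tool frame: origin at (-28, 0, ~14) mm, aligned to about 1°. Next is the approach pose above the seat.

```bash
cat >> h.py <<'E'
C=np.array([588.8,59.5]); TH=166.; KT=np.array([-28,0,14.])
def seat():
    h=np.radians(TH+180); c,s=np.cos(.4),np.sin(.4)
    x=np.array([np.cos(h)*c,np.sin(h)*c,-s]); y=np.array([-np.sin(h),np.cos(h),0]); z=np.cross(x,y)
    o=np.r_[C-84*np.array([np.cos(h),np.sin(h)]),50]
    return o,np.c_[x,y,z]
def tcp(k):  # knife origin in seat frame (parallel) -> tool pose
    o,S=seat(); Rt=R.from_matrix(np.c_[-S[:,0],S[:,1],-S[:,2]])
    return o+S@np.array(k,float)-Rt.apply(KT),Rt
def knife_in_seat():
    p,r=now(); o,S=seat(); Rk=r.as_matrix()@np.diag([-1,1,-1])
    return S.T@(p+r.apply(KT)-o), np.degrees(R.from_matrix(S.T@Rk).as_rotvec())
E
python3 - <<'E'
from h import *
a=now(); b=tcp([-57,0,76]); m=(np.array([500,-150,230.]),R.from_euler('xyz',[np.pi,0,np.radians(160)]))
print(b[0],tcp([-57,0,6])[0])
rows(a,line(a,m,7)+line(m,b,8))
E
```

```text
[465.33711337  90.28275495 165.99604856] [438.88754664  96.8773726  101.52177898]
[0.0198, 0.0304, -0.0081, -0.0, 0.1, -0.6]
[0.0397, 0.0608, -0.0162, -0.0, 0.1, -1.1]
[0.0595, 0.0912, -0.0243, -0.1, 0.2, -1.7]
[0.0793, 0.1216, -0.0325, -0.1, 0.2, -2.3]
[0.0992, 0.152, -0.0406, -0.1, 0.3, -2.8]

[0.0183, 0.0314, -0.008, -0.0, 0.1, -0.6]
[0.0367, 0.0627, -0.0159, -0.0, 0.1, -1.1]
[0.0516, 0.0892, -0.008, 0.1, 3.0, -1.9]
[0.0664, 0.1156, -0.0, 0.3, 5.8, -2.6]
[0.0813, 0.1421, 0.0079, 0.5, 8.7, -3.4]

[0.012, 0.0273, 0.0098, 0.1, 2.9, -0.7]
[0.0239, 0.0546, 0.0195, 0.3, 5.7, -1.5]
[0.0359, 0.082, 0.0293, 0.4, 8.6, -2.2]
[0.0478, 0.1093, 0.0391, 0.6, 11.4, -3.0]
[0.0598, 0.1366, 0.0488, 0.7, 14.3, -3.7]
```

```bash
python3 -m inch '[0.02,0.03,-0.008,0,0,-0.6,0.9, 0.04,0.061,-0.016,0,0,-1.1,0.9, 0.06,0.091,-0.024,0,0.1,-1.7,0.9, 0.079,0.122,-0.032,0,0.2,-2.3,0.9, 0.099,0.152,-0.041,0,0.3,-2.8,0.9]' 60
python3 -m inch '[0.018,0.031,-0.008,0,0,-0.6,0.9, 0.037,0.063,-0.016,0,0.1,-1.1,0.9, 0.052,0.089,-0.008,0.1,3,-1.9,0.9, 0.066,0.116,0,0.3,5.8,-2.6,0.9, 0.081,0.142,0.008,0.5,8.7,-3.4,0.9]'
python3 -m inch '[0.012,0.027,0.01,0.1,2.9,-0.7,0.9, 0.024,0.055,0.0195,0.3,5.7,-1.5,0.9, 0.036,0.082,0.029,0.4,8.6,-2.2,0.9, 0.048,0.109,0.039,0.6,11.4,-3,0.9, 0.06,0.137,0.049,0.7,14.3,-3.7,0.9]'
python3 -m inch '[0,0,0,0,0,0,0.9,0,0,0,0,0,0,0.9,0,0,0,0,0,0,0.9,0,0,0,0,0,0,0.9,0,0,0,0,0,0,0.9]'
python3 - <<'E'
from h import *
np.set_printoptions(precision=2,suppress=True)
print(knife_in_seat()); a=now(); b=tcp([-57,0,10]); s=bot.sense(); print(s["q"],s["ft_force"],s["finger_gap"]); rows(a,line(a,b,5))
ims=[]
for cam in ["top","side"]:
    im,d=bot.camera(cam); np.savez(cam+"3.npz",im=im,d=d)
    c=bot.camera_params(cam);K=np.array(c["K"]);q=np.linalg.inv(np.array(c["pose"]))@np.r_[508,80,80,1]
    u=int(K[0,0]*q[0]/-q[2]+K[0,2]);v=int(K[1,1]*q[1]/q[2]+K[1,2])
    ims.append(cv2.resize(im[v-50:v+50,u-50:u+50,::-1],(400,400),interpolation=cv2.INTER_CUBIC))
cv2.imwrite("pics/v8.png",np.hstack(ims))
E
```

```text
time: 11.8
tool_pos: [510.3, -219.5, 210.2]
eef_rot: [3.141, -0.006, 2.772]
ft_force: [0.7, 0.7, -1.8]
finger_gap: 10.9
time: 12.3
tool_pos: [486.2, -58.1, 202.6]
eef_rot: [-3.137, -0.159, 2.832]
ft_force: [0.3, -0.6, -1.1]
finger_gap: 11.4
time: 12.8
tool_pos: [464.2, 92.6, 162.9]
eef_rot: [3.139, -0.409, 2.899]
ft_force: [0.5, -0.3, -1.2]
finger_gap: 10.8
time: 13.3
tool_pos: [464.7, 90.8, 163.6]
eef_rot: [3.139, -0.406, 2.897]
ft_force: [-1.0, 0.2, -1.5]
finger_gap: 10.8
(array([-56.82,   0.43,  73.33]), array([ 0.16,  0.34, -0.01]))
[-0.03  0.23  1.53  0.09  1.77 -1.36] [-1.04  0.23 -1.52] 10.755368668666854
[-0.0, -0.0001, 0.0127, 0.0, -0.1, -0.0]
[-0.0, -0.0002, 0.0254, 0.1, -0.1, -0.0]
[-0.0001, -0.0003, 0.0381, 0.1, -0.2, -0.0]
[-0.0001, -0.0005, 0.0508, 0.1, -0.3, -0.0]
[-0.0001, -0.0006, 0.0635, 0.2, -0.3, -0.0]
```

View pics/v8.png

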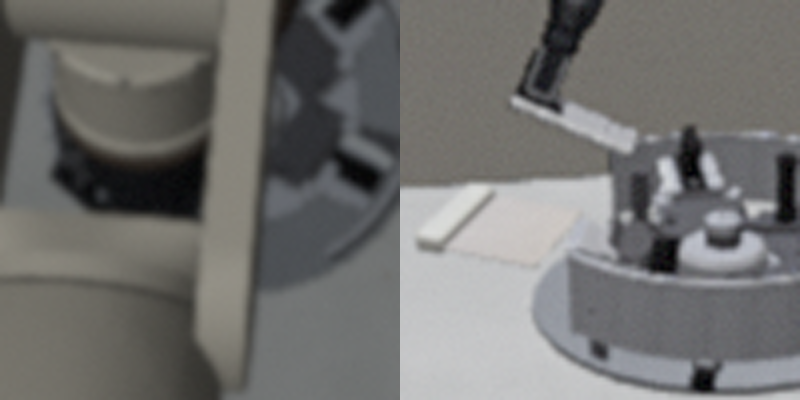

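Side view: the knife is tilted and held square, in line with the gap. The arm blocks the top view. I'll descend along the seat normal and re-measure the knife there.

```bash
python3 -m inch '[0,0,0.0127,0,-0.1,0,0.9,0,0,0.0254,0,-0.1,0,0.9,0,0,0.038,0,-0.2,0,0.9,0,-0.0005,0.051,0.1,-0.3,0,0.9,0,-0.0005,0.0615,0.2,-0.3,0,0.9]' 60
python3 -m inch '[0,0,0,0,0,0,0.9,0,0,0,0,0,0,0.9,0,0,0,0,0,0,0.9,0,0,0,0,0,0,0.9,0,0,0,0,0,0,0.9]'
python3 - <<'E'
from h import *
np.set_printoptions(precision=2,suppress=True)
print(knife_in_seat()); p,r=now(); print(bot.sense()["ft_force"])
im,d=bot.camera("side"); np.savez("side4.npz",im=im,d=d)
P=cloud("side",d)[d>0]; q=r.inv().apply(P-p); m=(abs(q[:,1])<30)&(q[:,0]<25)&(q[:,0]>-80)&(abs(q[:,2]-11)<12); q=q[m]
for x in range(-70,20,10):
    t=q[abs(q[:,0]-x)<5]
    if len(t)>3: print(x,len(t),"y",np.percentile(t[:,1],[2,98]),"z med",np.median(t[:,2]))
c=bot.camera_params("side");K=np.array(c["K"]);w=np.linalg.inv(np.array(c["pose"]))@np.r_[490,85,75,1]
u=int(K[0,0]*w[0]/-w[2]+K[0,2]);v=int(K[1,1]*w[1]/w[2]+K[1,2])
cv2.imwrite("pics/v9.png",cv2.resize(im[v-40:v+35,u-50:u+50,::-1],(800,600),interpolation=cv2.INTER_CUBIC))
E
```

```text
time: 13.9
tool_pos: [440.1, 97.1, 105.4]
eef_rot: [-3.14, -0.403, 2.898]
ft_force: [0.2, -0.4, -0.8]
finger_gap: 11.0
time: 14.4
tool_pos: [441.1, 96.9, 107.0]
eef_rot: [-3.141, -0.401, 2.898]
ft_force: [0.1, -0.0, 0.1]
finger_gap: 11.2
(array([-57.14,   0.57,  11.84]), array([-0.06,  0.07,  0.04]))
[ 0.1  -0.02  0.11]
-70 26 y [-22.33  21.89] z med 6.791131755756463
-60 25 y [-22.67  16.79] z med 6.150756246511006
-50 26 y [-21.11  18.26] z med 6.130768048065295
-40 27 y [-20.99  22.74] z med 5.829561692535242
-30 28 y [-23.3   23.93] z med 5.893624323757132
-20 27 y [-22.9   17.36] z med 5.6490884530722125
-10 19 y [-21.08  13.23] z med 3.9532276643364512
0 18 y [-23.63  -5.79] z med 5.1116472348480535
10 20 y [-21.85  -1.48] z med 4.717612060428152
```

View pics/v9.png

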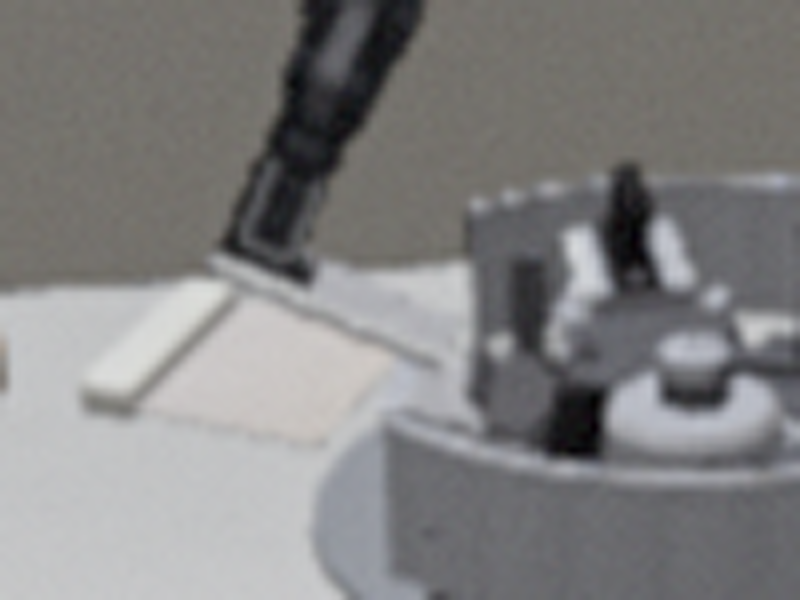

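```bash
python3 -m inch '[0,0,0.002,0,0,0,0.9,0,0,0.004,0,0,0,0.9,0,0,0.006,0,0,0,0.9,0,0,0.007,0,0,0,0.9,0,0,0.008,0,0,0,0.9]' 60
python3 -m inch '[0,0,0.0005,0,0,0,0.9,0,0,0.001,0,0,0,0.9,0,0,0.0015,0,0,0,0.9,0,0,0.002,0,0,0,0.9,0,0,0.002,0,0,0,0.9]'
python3 -m inch '[0,0,0.0005,0,0,0,0.9,0,0,0.001,0,0,0,0.9,0,0,0.0015,0,0,0,0.9,0,0,0.0015,0,0,0,0.9,0,0,0.0015,0,0,0,0.9]'
python3 -c "
from h import *
s=bot.sense();p,r=now();print(knife_in_seat(),'F tool',r.inv().apply(s['ft_force']))"
```

```text
time: 14.95
tool_pos: [437.8, 97.7, 99.3]
eef_rot: [-3.141, -0.402, 2.898]
ft_force: [-0.5, 0.3, -1.3]
finger_gap: 11.1
time: 15.45
tool_pos: [437.1, 97.9, 97.5]
eef_rot: [-3.141, -0.402, 2.898]
ft_force: [-0.4, -1.4, -1.9]
finger_gap: 10.7
time: 15.95
tool_pos: [436.5, 98.0, 96.1]
eef_rot: [-3.141, -0.402, 2.898]
ft_force: [0.6, -0.2, -1.3]
finger_gap: 10.9
(array([-5.72969640e+01,  5.33165751e-01, -2.84008366e-03]), array([-0.07161421,  0.10250294,  0.04486258])) F tool [-1.10423331 -0.0842938   0.89794131]
```

```bash
cat > f.py <<'E'
from h import *
np.set_printoptions(precision=2,suppress=True)
s=bot.sense();p,r=now();k=knife_in_seat();print('k',k[0],k[1],'F',r.inv().apply(s['ft_force']),'M',r.inv().apply(s['wrist_torque']))
E
python3 -m inch '[0,0,0.0005,0,0,0,0.9,0,0,0.0008,0,0,0,0.9,0,0,0.001,0,0,0,0.9,0,0,0.001,0,0,0,0.9,0,0,0.001,0,0,0,0.9]' 60 >/dev/null; python3 f.py
python3 -m inch '[0,0,0.0005,0,0,0,0.9,0,0,0.0008,0,0,0,0.9,0,0,0.001,0,0,0,0.9,0,0,0.001,0,0,0,0.9,0,0,0.001,0,0,0,0.9]' 60 >/dev/null; python3 f.py
python3 -m inch '[0,0,0.0005,0,0,0,0.9,0,0,0.0008,0,0,0,0.9,0,0,0.001,0,0,0,0.9,0,0,0.001,0,0,0,0.9,0,0,0.001,0,0,0,0.9]' 60 >/dev/null; python3 f.py
```

```text
k [-57.29   0.52  -0.99] [-0.07  0.1   0.04] F [-1.53  0.16  1.38] M [ 0.02 -0.26  0.01]
k [-57.29   0.55  -1.98] [-0.07  0.1   0.05] F [-0.2  -0.07  1.56] M [ 0.01 -0.3  -0.03]
k [-57.28   0.57  -2.8 ] [-0.07  0.09  0.05] F [ 1.17  1.19 -3.37] M [ 0.01 -0.14  0.04]
```

Contact with the apron floor: Fz about -4.8 N relative, which puts the plate underside at about 11.5 mm below the TCP. Now I slide inward in small steps.

```bash
sed -i 's/KT=np.array(\[-28,0,14.\])/KT=np.array([-28,0,11.5])/' h.py
python3 -m inch '[-0.001,0,-0.0003,0,0,0,0.9,-0.003,0,-0.0003,0,0,0,0.9,-0.005,0,-0.0003,0,0,0,0.9,-0.006,0,-0.0003,0,0,0,0.9,-0.006,0,-0.0003,0,0,0,0.9]' 60 >/dev/null; python3 f.py
python3 -m inch '[-0.001,0,0,0,0,0,0.9,-0.003,0,0,0,0,0,0.9,-0.005,0,0,0,0,0,0.9,-0.006,0,0,0,0,0,0.9,-0.006,0,0,0,0,0,0.9]' 60 >/dev/null; python3 f.py
python3 -m inch '[-0.001,0,0,0,0,0,0.9,-0.003,0,0,0,0,0,0.9,-0.005,0,0,0,0,0,0.9,-0.006,0,0,0,0,0,0.9,-0.006,0,0,0,0,0,0.9]' 60 >/dev/null; python3 f.py
```

```text
k [-51.03   0.51  -0.22] [-0.07  0.09  0.04] F [-1.9   0.9  -0.91] M [ 0.02 -0.51 -0.  ]
k [-45.07   0.52  -0.23] [-0.07  0.09  0.04] F [-0.73 -0.48 -0.74] M [ 0.03 -0.5  -0.03]
k [-39.02   0.55  -0.21] [-0.07  0.08  0.04] F [-1.17  0.21 -0.2 ] M [-0.01 -0.5  -0.01]
```

```bash
for i in 1; do :; done
python3 -m inch '[-0.001,0,0,0,0,0,0.9,-0.002,0,0,0,0,0,0.9,-0.003,0,0,0,0,0,0.9,-0.004,0,0,0,0,0,0.9,-0.004,0,0,0,0,0,0.9]' 60 >/dev/null; python3 f.py
python3 -m inch '[-0.001,0,0,0,0,0,0.9,-0.002,0,0,0,0,0,0.9,-0.003,0,0,0,0,0,0.9,-0.004,0,0,0,0,0,0.9,-0.004,0,0,0,0,0,0.9]' 60 >/dev/null; python3 f.py
python3 -m inch '[-0.001,0,0,0,0,0,0.9,-0.002,0,0,0,0,0,0.9,-0.003,0,0,0,0,0,0.9,-0.004,0,0,0,0,0,0.9,-0.004,0,0,0,0,0,0.9]' 60 >/dev/null; python3 f.py
```

```text
k [-35.1    0.57  -0.23] [-0.07  0.09  0.04] F [-0.83 -0.34 -1.9 ] M [ 0.04 -0.43  0.04]
k [-31.12   0.57  -0.24] [-0.07  0.09  0.04] F [-1.3   0.1  -0.85] M [-0.03 -0.43  0.02]
k [-27.13   0.57  -0.23] [-0.07  0.09  0.04] F [-0.19 -0.1  -2.68] M [ 0.06 -0.36  0.03]
```

```bash
python3 -m inch '[-0.001,0,0,0,0,0,0.9,-0.002,0,0,0,0,0,0.9,-0.003,0,0,0,0,0,0.9,-0.003,0,0,0,0,0,0.9,-0.003,0,0,0,0,0,0.9]' 60 >/dev/null; python3 f.py
python3 -m inch '[-0.001,0,0,0,0,0,0.9,-0.002,0,0,0,0,0,0.9,-0.003,0,0,0,0,0,0.9,-0.003,0,0,0,0,0,0.9,-0.003,0,0,0,0,0,0.9]' 60 >/dev/null; python3 f.py
python3 -m inch '[-0.0005,0,0,0,0,0,0.9,-0.001,0,0,0,0,0,0.9,-0.0015,0,0,0,0,0,0.9,-0.002,0,0,0,0,0,0.9,-0.002,0,0,0,0,0,0.9]' 60 >/dev/null; python3 f.py
```

```text
k [-24.28   0.49  -0.19] [-0.08  0.1   0.04] F [ 3.26 -1.4  -3.67] M [0.17 0.12 0.11]
k [-21.35   0.43  -0.16] [-0.09  0.11  0.04] F [ 3.43 -2.43 -5.8 ] M [0.33 0.27 0.18]
k [-19.35   0.45  -0.1 ] [-0.08  0.11  0.04] F [ 3.94 -1.99 -5.42] M [0.33 0.27 0.14]
```

```bash
python3 -m inch '[-0.0005,0,0,0,0,0,0.9,-0.001,0,0,0,0,0,0.9,-0.0015,0,0,0,0,0,0.9,-0.002,0,0,0,0,0,0.9,-0.002,0,0,0,0,0,0.9]' 60 >/dev/null; python3 f.py
python3 -m inch '[-0.0005,0,0,0,0,0,0.9,-0.001,0,0,0,0,0,0.9,-0.0015,0,0,0,0,0,0.9,-0.0015,0,0,0,0,0,0.9,-0.0015,0,0,0,0,0,0.9]' 60 >/dev/null; python3 f.py
python3 -m inch '[-0.0005,0,0,0,0,0,0.9,-0.001,0,0,0,0,0,0.9,-0.0015,0,0,0,0,0,0.9,-0.0015,0,0,0,0,0,0.9,-0.0015,0,0,0,0,0,0.9]' 60 >/dev/null; python3 f.py
```

```text
k [-17.35   0.42  -0.15] [-0.08  0.11  0.03] F [ 3.89 -2.7  -4.81] M [0.33 0.23 0.2 ]
k [-15.82   0.42  -0.14] [-0.09  0.1   0.03] F [ 4.43 -2.   -4.49] M [0.38 0.23 0.18]
k [-14.31   0.42  -0.15] [-0.08  0.1   0.03] F [ 3.82 -2.96 -4.48] M [0.4  0.22 0.2 ]
```

```bash
python3 -m inch '[-0.0005,0,0,0,0,0,0.9,-0.001,0,0,0,0,0,0.9,-0.0015,0,0,0,0,0,0.9,-0.0015,0,0,0,0,0,0.9,-0.0015,0,0,0,0,0,0.9]' 60 >/dev/null; python3 f.py
python3 -m inch '[-0.0005,0,0,0,0,0,0.9,-0.001,0,0,0,0,0,0.9,-0.0015,0,0,0,0,0,0.9,-0.0015,0,0,0,0,0,0.9,-0.0015,0,0,0,0,0,0.9]' 60 >/dev/null; python3 f.py
```

```text
k [-12.83   0.42  -0.15] [-0.08  0.1   0.03] F [ 4.13 -3.39 -4.74] M [0.35 0.19 0.15]
k [-11.25   0.39  -0.15] [-0.08  0.1   0.03] F [ 3.51 -1.87 -4.45] M [0.37 0.1  0.13]
```

```bash
python3 -m inch '[-0.0005,0,0,0,0,0,0.9,-0.001,0,0,0,0,0,0.9,-0.001,0,0,0,0,0,0.9,-0.001,0,0,0,0,0,0.9,-0.001,0,0,0,0,0,0.9]' 60 |head -1; python3 f.py
python3 -m inch '[-0.0005,0,0,0,0,0,0.9,-0.001,0,0,0,0,0,0.9,-0.001,0,0,0,0,0,0.9,-0.001,0,0,0,0,0,0.9,-0.001,0,0,0,0,0,0.9]' 60 >/dev/null; python3 f.py
python3 -m inch '[-0.0005,0,0,0,0,0,0.9,-0.001,0,0,0,0,0,0.9,-0.001,0,0,0,0,0,0.9,-0.001,0,0,0,0,0,0.9,-0.001,0,0,0,0,0,0.9]' 60 >/dev/null; python3 f.py
```

```text
time: 24.95
k [-10.2    0.42  -0.13] [-0.08  0.08  0.03] F [ 1.75 -3.22 -4.05] M [ 0.41 -0.    0.18]
k [-9.17  0.47 -0.18] [-0.08  0.08  0.04] F [ 2.02 -3.27 -4.52] M [ 0.5  -0.14  0.17]
k [-8.17  0.47 -0.15] [-0.08  0.08  0.04] F [ 0.89 -3.94 -5.04] M [ 0.51 -0.22  0.25]
```

```bash
python3 -m inch '[-0.0005,0,0,0,0,0,0.9,-0.001,0,0,0,0,0,0.9,-0.001,0,0,0,0,0,0.9,-0.001,0,0,0,0,0,0.9,-0.001,0,0,0,0,0,0.9]' 60 >/dev/null; python3 f.py
python3 -m inch '[-0.0005,0,0,0,0,0,0.9,-0.001,0,0,0,0,0,0.9,-0.001,0,0,0,0,0,0.9,-0.001,0,0,0,0,0,0.9,-0.001,0,0,0,0,0,0.9]' 60 >/dev/null; python3 f.py
```

```text
k [-7.15  0.5  -0.15] [-0.07  0.08  0.04] F [-0.   -3.52 -4.52] M [ 0.55 -0.4   0.24]
k [-6.27  0.59 -0.2 ] [-0.07  0.09  0.04] F [ 1.14 -3.1  -4.63] M [ 0.44 -0.22  0.15]
```

```bash
python3 -m inch '[-0.0005,0,0,0,0,0,0.9,-0.001,0,0,0,0,0,0.9,-0.001,0,0,0,0,0,0.9,-0.001,0,0,0,0,0,0.9,-0.001,0,0,0,0,0,0.9]' 60 >/dev/null; python3 f.py
```

```text
k [-5.5   0.69 -0.17] [-0.06  0.12  0.05] F [ 4.54 -2.04 -6.51] M [0.35 0.16 0.14]
```

```bash
python3 -m inch '[-0.0003,0,0,0,0,0,0.9,-0.0006,0,0,0,0,0,0.9,-0.0008,0,0,0,0,0,0.9,-0.001,0,0,0,0,0,0.9,-0.001,0,0,0,0,0,0.9]' 60 >/dev/null; python3 f.py
```

```text
k [-5.25  0.7  -0.2 ] [-0.07  0.21  0.06] F [12.21 -2.66 -9.21] M [0.39 1.44 0.25]
```

Resistance is rising firmly at k ≈ -5.3. Before that the ball first drove the force up, then the force dropped. One more small push should tell the ball from the stop.

```bash
python3 -m inch '[-0.0002,0,0,0,0,0,0.9,-0.0004,0,0,0,0,0,0.9,-0.0006,0,0,0,0,0,0.9,-0.0008,0,0,0,0,0,0.9,-0.0008,0,0,0,0,0,0.9]' 60 >/dev/null; python3 f.py
```

```text
k [-5.13  0.72 -0.2 ] [-0.08  0.29  0.06] F [ 20.24  -3.38 -12.48] M [0.49 2.59 0.39]
```

It is firm (20 N, no more travel), so this is the stop. I'll unload, open and back off along the tool axis.

```bash
python3 -m inch '[0.0005,0,-0.0003,0,0,0,0.9,0.001,0,-0.0005,0,0,0,0.9,0.0013,0,-0.0006,0,0,0,0.9,0.0013,0,-0.0006,0,0,0,0.9,0.0013,0,-0.0006,0,0,0,0.9]' 60 >/dev/null; python3 f.py
python3 -m inch '[0,0,0,0,0,0,0.8,0,0,0,0,0,0,0.7,0,0,0,0,0,0,0.6,0,0,0,0,0,0,0.6,0,0,0,0,0,0,0.6]'; python3 f.py
python3 -m inch '[0,0,-0.01,0,0,0,0.6,0,0,-0.03,0,0,0,0.6,0,0,-0.06,0,0,0,0.6,0,0,-0.09,0,0,0,0.6,0,0,-0.12,0,0,0,0.6]'
python3 - <<'E'
from h import *
a=now(); print(a[0])
rows(a,line(a,(np.array([480,-200,300.]),down(160)),10))
E
```

```text
k [-5.17  0.6   0.03] [-0.07  0.17  0.05] F [ 6.85 -1.69 -1.73] M [0.32 0.77 0.23]
time: 29.45
tool_pos: [482.7, 86.6, 73.7]
eef_rot: [-3.141, -0.402, 2.898]
ft_force: [-0.0, -0.0, 0.4]
finger_gap: 34.4
k [-4.72  0.62  0.31] [-0.06  0.1   0.05] F [ 0.15 -0.01 -0.33] M [-0.01 -0.12 -0.04]
time: 29.95
tool_pos: [528.7, 75.2, 186.1]
eef_rot: [-3.141, -0.401, 2.898]
ft_force: [0.3, 0.0, 0.1]
finger_gap: 34.3
[528.73987424  75.18649502 186.08213653]
[0.0027, -0.0279, -0.0112, -0.1, -2.3, 0.6]
[0.0054, -0.0558, -0.0224, -0.3, -4.6, 1.2]
[0.0081, -0.0837, -0.0336, -0.4, -6.9, 1.8]
[0.0108, -0.1116, -0.0448, -0.5, -9.2, 2.4]
[0.0135, -0.1395, -0.056, -0.6, -11.5, 3.0]

[-0.0011, -0.0278, -0.0117, -0.1, -2.3, 0.6]
[-0.0021, -0.0556, -0.0234, -0.3, -4.6, 1.2]
[-0.0032, -0.0834, -0.035, -0.4, -6.9, 1.8]
[-0.0043, -0.1112, -0.0467, -0.5, -9.2, 2.4]
[-0.0053, -0.139, -0.0584, -0.6, -11.5, 3.0]
```

Now I move clear and check with both cameras.

```bash
python3 -m inch '[0.003,-0.028,-0.011,0,-2.3,0.6,0.6,0.005,-0.056,-0.022,-0.2,-4.6,1.2,0.6,0.008,-0.084,-0.034,-0.4,-6.9,1.8,0.6,0.011,-0.112,-0.045,-0.5,-9.2,2.4,0.6,0.0135,-0.14,-0.056,-0.6,-11.5,3,0.6]'
python3 -m inch '[-0.001,-0.028,-0.012,-0.1,-2.3,0.6,0.6,-0.002,-0.056,-0.023,-0.2,-4.6,1.2,0.6,-0.003,-0.083,-0.035,-0.4,-6.9,1.8,0.6,-0.004,-0.111,-0.047,-0.5,-9.2,2.4,0.6,-0.005,-0.139,-0.058,-0.6,-11.5,3,0.6]'
python3 - <<'E'
from h import *
np.set_printoptions(precision=1,suppress=True)
ims=[];o,S=seat()
for cam in ["top","side"]:
    im,d=bot.camera(cam); np.savez(cam+"5.npz",im=im,d=d); P=cloud(cam,d)
    dd=P[...,:2]-C; r=np.hypot(dd[...,0],dd[...,1]); an=np.degrees(np.arctan2(dd[...,1],dd[...,0]))
    t=(P[...,2]>94)&(P[...,2]<110)&(r>85)&(r<128)
    for k in range(5):
        w=(an-(166+72*k)+180)%360-180; s=t&(abs(w)<25); print(cam,k,s.sum(),w[s].mean(),r[s].mean(),np.percentile(r[s],[5,95]) if s.any() else '')
    q=(P-o)@S; s=(abs(q[...,1])<20)&(q[...,0]<0)&(q[...,0]>-65)&(abs(q[...,2]-4)<8)&(d>0)
    for x in range(-60,0,10):
        m=s&(abs(q[...,0]-x)<5)
        if m.sum()>3: print("plate",cam,x,m.sum(),np.median(q[m][:,2]),np.percentile(q[m][:,1],[2,98]))
    c=bot.camera_params(cam);K=np.array(c["K"]);w=np.linalg.inv(np.array(c["pose"]))@np.r_[560,65,80,1]
    u=int(K[0,0]*w[0]/-w[2]+K[0,2]);v=int(K[1,1]*w[1]/w[2]+K[1,2])
    ims.append(cv2.resize(im[v-55:v+55,u-55:u+55,::-1],(400,400),interpolation=cv2.INTER_CUBIC))
cv2.imwrite("pics/v10.png",np.hstack(ims))
E
```

```text
time: 30.45
tool_pos: [503.5, -63.9, 242.5]
eef_rot: [-3.135, -0.198, 2.844]
ft_force: [0.6, -0.6, -1.3]
finger_gap: 34.0
time: 30.95
tool_pos: [478.7, -201.3, 299.4]
eef_rot: [-3.14, 0.003, 2.792]
ft_force: [0.5, 0.3, -0.2]
finger_gap: 34.1
top 0 47 -0.693126509302931 103.81934417454093 [ 90.4 116.3]
top 1 40 -0.5352945679387873 99.90396337665078 [ 87.1 111.3]
top 2 40 -0.6086725390650131 100.01134323216533 [ 88.1 111.6]
top 3 37 -1.0679122478334087 100.34942864213446 [ 89.1 111.4]
top 4 43 -1.619792253717197 100.6968106129751 [ 90.  111.4]
plate top -50 25 7.291891151448982 [-18.4  18.1]
plate top -40 28 6.62354689649791 [-19.5  18.8]
plate top -30 24 6.828120624757708 [-19.6  18.3]
plate top -20 24 4.941139318406011 [-19.3  18.9]
plate top -10 27 6.161370194272073 [-19.5  19.4]
side 0 40 1.1920475123758791 103.81149319307524 [ 90.7 114.4]
side 1 29 0.7289956822529536 106.94367619933125 [ 92.2 116.2]
side 2 33 -2.0968209181406654 105.69870364472965 [ 91.1 113.5]
side 3 30 -3.3048487644601683 100.55980680426865 [ 87.8 111. ]
side 4 20 -0.9953105157486164 99.07296403678498 [ 87.9 110.1]
plate side -50 7 5.57886165695774 [-19.3  -4.7]
plate side -40 15 6.965815200776443 [-18.8  -2.2]
plate side -30 16 7.342197372556838 [-17.8  -0.9]
plate side -20 22 6.551875510758679 [-19.3   7.6]
plate side -10 25 5.116380556517346 [-19.6  19.3]
```

View pics/v10.png

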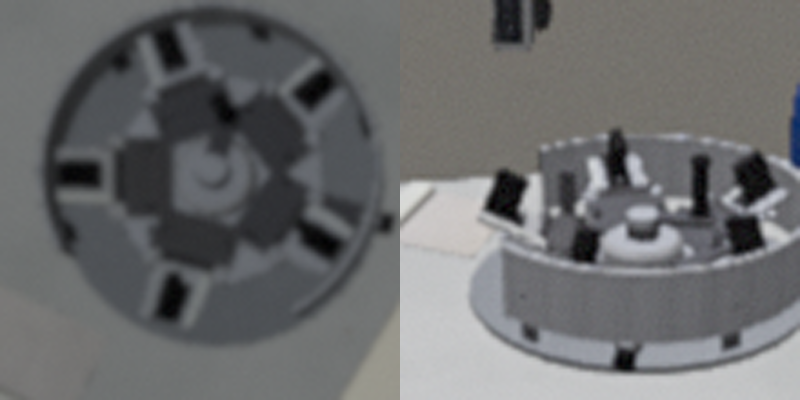

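The knife sits in the seat in both views: grip at (172,298) top, (508,195) side, parallel to its neighbours. I'll check the head angle against the gap more carefully, before and after insertion, and whether the bystanders moved.

```bash
python3 - <<'E' 2>/dev/null
from h import *
from scipy.optimize import least_squares
np.set_printoptions(precision=2,suppress=True)
for f in ["top0","top1","top5"]:
    z=np.load(f+".npz"); P=cloud("top",z["d"]); I=z["im"].astype(float).mean(2)
    c=np.array([589,60.]); 
    for _ in range(4):
        rr=np.hypot(P[...,0]-c[0],P[...,1]-c[1]); g=P[(abs(P[...,2]-86)<5)&(abs(rr-136)<10)]
        c=least_squares(lambda p:np.hypot(g[:,0]-p[0],g[:,1]-p[1])-136,c,loss='soft_l1',f_scale=2).x
    an=np.degrees(np.arctan2(P[...,1]-c[1],P[...,0]-c[0])); rr=np.hypot(P[...,0]-c[0],P[...,1]-c[1])
    w=(np.degrees(np.arctan2(g[:,1]-c[1],g[:,0]-c[0]))-165.3+180)%360-180
    k=abs(np.hypot(*(g[:,:2]-c).T)-136)<6; w=np.sort(w[k]); lo=w[w<0][-1]; hi=w[w>0][0]
    # tabs: top surface points only, dark
    t=(P[...,2]>96)&(rr>85)&(rr<122)&(P[...,2]<110)
    a=an[t]; ph=np.degrees(np.angle(np.exp(1j*5*np.radians(a-165.3)).mean()))/5
    print(f,"centre",c,"gap edges",lo,hi,"mid",165.3+(lo+hi)/2,"tabs phase vs 165.3:",ph,t.sum())
    print([(n,round(b["score"],2),world("top",b["centre"]).round()) for n in ["hub_spanner","hex_key","scraper","seat"] for b in bot.find_in(n,"top")[:2]] if f=="top5" else "")
a=np.load("top0.npz")["im"].astype(int);b=np.load("top5.npz")["im"].astype(int)
d=abs(a-b).max(2)>60; print("changed px at scraper",d[215:270,125:185].sum(),"spanner",d[140:175,290:350].sum(),"hexkey",d[150:185,340:370].sum())
E
```

```text
top0 centre [588.71  60.23] gap edges -44.94943390389824 46.005383966449756 mid 165.82797503127577 tabs phase vs 165.3: -28.087077455717754 136

top1 centre [588.73  60.2 ] gap edges -45.603398916014896 45.98285865773107 mid 165.4897298708581 tabs phase vs 165.3: 1.390793260607639 137

top5 centre [588.81  60.24] gap edges -44.79331340270707 45.972143955477804 mid 165.88941527638536 tabs phase vs 165.3: -0.11294349480769839 185
[('hub_spanner', 0.18, array([488.,  83.,  70.])), ('hex_key', 0.69, array([592.,  66.,  56.])), ('scraper', 0.6, array([430., 217.,   8.])), ('seat', 0.69, array([530.,  77.,  56.]))]
changed px at scraper 18 spanner 147 hexkey 3
```

```bash
python3 -c "
from workcell import bot
print(bot.close_job(), bot.sense()['time'])"
```

```text
the job is handed in; nothing more can be done
the job is handed in; nothing more can be done
```

The job is handed in at about 31 s; it reported no verdict. I turned the head +100° by its crank and released it inside the detent's pull-in range. I then picked up the steel knife, tilted it to the seat slope and touched it on the apron at about 5 N. I slid it in until it met a firm stop at knife x ≈ -5 mm, unloaded, released and withdrew.

**Checks that agreed:**
- **Insertion force:** the resistance rose, fell, then became firm at 20 N with no further travel. That fits the ball dropping into the notch at the stop, well under 55 N.
- **Knife position:** after release its grip stands about 4 mm further out than the fitted ones, which matches x ≈ -4 to -5 mm. It lies parallel to its neighbours.
- **Head angle:** depth puts the empty seat about 0.5° from the gap's middle, roughly 0.8 mm at the seat and within tolerance.

**Less certain:**
- **Head angle before insertion:** it read about +0.9° (roughly 1.4 mm at the seat), so the head shifted about 1.5° while the knife went in. Both readings are within limits, but the two cameras' grip angles differ by a degree or two.
- **Knife height:** camera depth read the plate about 2.5 mm above its expected height in the seat. I put that down to calibration, because the floor contact force had fixed the height.
- **Catch:** its travel could not be read directly; I inferred the click from the forces.
- **Bystanders:** I never went near them. The final image comparison showed 3 changed pixels at the hex key, 18 at the scraper and 147 at the spanner. I put the spanner's down to the arm parked over that area and did not confirm it. In the last picture the finder located the scraper where it had been, but found neither the spanner nor the hex key.

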